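# Check the coating on an extractor cowl with a thickness gauge

### The job

Check the paint on the black extractor cowl with the orange coating-thickness gauge. Take the gauge out of its stand and first zero it: press its spring nose upright onto the bare metal disc of the zero block for about a second; then set the nose inside the yellow ring on the cowl's sloping front, with the gauge square to the sheet and pushed gently, so that the nose is pressed about half-way in. Finish while holding the gauge there, still gripped and pressing lightly; never lean on it hard, touch the cowl with nothing but the gauge, and leave everything else on the bench where it is.

Things in the scene. Friction and masses are not known exactly. Their poses are not given: they have to be found in the camera images.
- gauge_grip (a point): the place to grip the loose gauge (about 155 g), on its centre line. Its z axis runs along the gauge from nose to cap. The orange body, black cap on top, grey display on its -x side, is a bar 30 (its x) by 26 mm (its y), 105 mm long; this point is 33 mm below the cap's top and 100 mm above the tip of the free nose; at the start, upright in the stand, it is 108 mm up, 32 mm above the stand's rim
- nose_tip (a point): centre of the flat end of the gauge's nose, a steel cylinder of 14 mm diameter that sticks 14 mm out of a black neck (20 mm diameter, 14 mm long) below the orange body. Same axes as the gauge. It moves with the nose when that is pushed in
- nose (a joint): how far the spring nose is pushed into the gauge, m: 0 free, 0.008 fully in against a hard stop. The push needed is 1.2 N to start it, 3.6 N half-way (0.004), 6 N at the stop
- stand: the gauge's stand, fixed: black base 95 by 85 by 6 mm, grey upright sleeve 45 by 41 mm outside, 33 by 29 mm inside, rim 76 mm above the bench. Origin on the bench under the sleeve's centre; the gauge's axes start parallel to the stand's. The gauge's orange body sits 40 mm deep in the sleeve on a ledge, nose hanging free below, 1.5 mm of play each side; it is drawn straight up
- zero_disc (a point): centre of the upper face of the bare metal zero disc (46 mm diameter), 14 mm above the bench, facing straight up
- zero_block: the zero block, fixed: a black plastic slab 62 mm (x) by 110 mm (y) by 10 mm high that carries the metal disc 22 mm from its centre towards its -y side, and two flat coloured foils on the other side. Origin on the bench under its centre
- ring_mark: the yellow painted ring on the cowl's sloping front. Origin at the ring's centre on the surface of the sheet, about 118 mm above the bench; its z axis is the outward normal of the sheet, which leans 30 degrees from the vertical towards the cowl's front (-x of the cowl); its y axis is level. Inner diameter of the ring 36 mm
- cowl: the black sheet-steel extractor cowl, fixed, on two wooden battens: 300 mm deep (x), 360 wide (y). Its rim is upright from 30 to 75 mm above the bench, then the front slopes back at 30 degrees over 160 mm to a flat top at 167 mm, with a round duct spigot (120 mm wide, up to 217 mm high) at the back. Origin on the bench under its centre; front faces -x. Ring centre at x -75, y -20 mm
- tape_roll: bystander: beige roll of masking tape lying flat, 104 mm diameter, 36 mm high. Origin at the centre of its underside
- tape_measure: bystander: yellow tape measure, 72 by 36 by 66 mm high. Origin at the centre of its underside
- paint_marker: bystander: aluminium paint marker with a yellow cap, lying, 140 mm long, 18 mm thick. Origin under its middle
- spray_can: bystander: standing spray can, 65 mm diameter, 195 mm high. Origin at the centre of its underside
- wrench: bystander: lying steel spanner, 190 mm long. Origin under its middle
- hammer: bystander: lying hammer with a wooden handle, 280 mm long. Origin under its middle
- tube_offcut: bystander: lying aluminium square tube, 300 mm long, 40 by 40 mm. Origin under its middle
Things that resemble listed ones, but are neither listed nor needed, are in the scene too. Of the things that look like the part that bears gauge_grip, the largest one is meant. Of the things that look like the zero_block, the smaller one is meant.

How it is judged:
On the way:
1. the gauge, held, is pressed upright on the bare zero disc (horizontal distance between nose_tip and zero_disc below 0.016 m and angle between gauge_grip's own z axis and vertical below 0.14 rad and contact force between gauge and zero_block above 1 N and value of joint nose above 0.0015 m and contact force between gauge and the fingers above 1 N), for 0.6 s.
At the end, for the whole second after the job is handed in: the gauge is held still by the fingers with the centre of its nose within 11 mm of the ring's centre on the cowl, its axis within 8 degrees of square to the sheet, the nose pushed in between 1.5 and 7.5 mm of its 8 mm and the push on the cowl between 1 and 9 N (distance between nose_tip and ring_mark below 0.011 m and angle between the z axis of gauge_grip and the z axis of ring_mark, either way round below 0.14 rad and value of joint nose between 0.0015 and 0.0075 m and contact force between gauge and cowl between 1 and 9 N and contact force between gauge and the fingers above 1 N and linear speed of gauge below 0.02 m/s); the arm keeps its last pose, push and grip.
It fails at once if the gauge pressed with more than 20 N on the cowl or the zero block (contact force between gauge and cowl above 20 N or contact force between gauge and zero_block above 20 N).
It fails at once if the robot itself touching the cowl (contact force between any of the arm, the fingers and cowl above 1 N).
It fails at once if a bystander moved by more than 25 mm (distance of any of tape_roll, tape_measure, paint_marker, spray_can, wrench, hammer, tube_offcut from where it was at the start of the episode above 0.025 m).
It also fails if it takes over 42 s, if anything falls off the work surface, if the arm or the gripper's body presses on something with over 40 N, if the wrist force passes 120 N, or if a joint passes its speed limit or range.

### The arm

A 6-joint arm with a two-finger parallel gripper is mounted at the origin on the work surface. World frame = base frame: x ahead of the robot, y to its left, z up, the work surface at z = 0. Lengths are in m, angles in rad, forces in N, time in s.
With the tool pointing down it reaches from about 0.325 to 0.775 m from the base axis. Payload 9.3 kg.
Tool frame: the origin (TCP) lies between the finger pads; the fingertips stand 8 mm ahead of it and the grasp point (between the pads) lies 11 mm behind it; x points along the fingers, y is the direction in which the jaws open and shut, and the axes are right-handed (so a half turn about x gives the same grasp; the last joint's range is limited). The gripper opens to 85 mm and grips with 20 to 120 N. Pads are 22 mm wide; open, the fingers measure 114 mm over their backs; the gripper's body (76 mm by 85 mm) begins 54 mm behind the grasp point. The pads swing forward as they close: fully open they stand 13 mm farther back than shut.
Start: joints at [1.064, 0.259, 0.021, 1.334, 0, 1.418], TCP at [0.191, 0.516, 0.239] pointing down, gripper open.
Joint ranges: [-3.04, 3.04], [-0.91, 1.82], [-1.04, 1.36], [-1.92, 1.95], [-1.52, 1.45], [-3.14, 3.14]. Speed limits (rad/s): [2.22, 2.22, 2.79, 3.14, 3.14, 3.14].

### API

Orientations are given as a rotation vector (axis times angle).
In Python, from station import monitor, optics, manip, nets gives the robot as it stands. The module is installed in compiled form; this text tells all that it offers.
- The arm moves only by the shell command python3 -m crank 'ROWS' [FORCE]. ROWS is JSON, one flat list of numbers, 7 for each row, row after row: the closure, from 0 (fully open) to 1 (shut), then the shift along the tool's x, y, z in cm, then the turn, a rotation vector about the tool's x, y, z in rad. In form: [gripper, x, y, z, ax, ay, az, gripper, x, y, z, ax, ay, az, ...]. A call has 1 to 10 rows; each row shifts and turns the pose as measured when the row begins, along the tool's axes as they then stand; what a row does not reach is not made up. A row lasts 1/10 s, in which the tool goes at most 50 mm and 8.59 degrees, less where a joint would pass 70% of its speed; a pose out of reach is approached as far as the arm can. A call is refused whole if a number of a shift passes 5 or a number of a turn 0.15, either way. A call with a gripper value outside its range is refused whole. The fingers move at their own pace and stop on an object; FORCE is the grip in N (left out, the last holds). Time passes only in rows, so rows that do not move let the fingers close. It gives the time, the measured TCP pose, the force and the opening at its end, in the units of the state.
- monitor.sense(): the state, without advancing time (a new reading comes with each control period).
- optics.camera(name): name is "scene" or "top" or "wrist"; returns the picture (420x560x3 uint8, red, green, blue); there is no depth.
- optics.calibration(name): a dict with "fovy" (degrees; the focal length in pixels is half the picture's height over the tangent of half this angle, whatever the lens; pixels are square), "cx", "cy" (the principal point, pixels), "xyz" and "attitude" of the camera in the world; the wrist camera has in their place "mount" (4x4, takes a point from camera to tool coordinates, whose origin is the TCP and whose axes are the tool frame's). Camera axes: x right, y up, looking along -z (the intrinsics and any distortion apply to the point x, -y, -z); pixel columns grow to the right and rows downward; lengths in m; the calibration is good to about 2 mm. A picture is of the moment at which its call begins: read the wrist's pose just before it. calibration takes no time and is no camera call.
- manip.finish_job(): hands the job in, once; it reports no verdict.
Trained networks look in the newest picture that a camera, given by its name, has taken for a name from the list of things; names that differ only in an ending like _2 or _b are one class to them, and where a whole thing is asked for, a point or a joint stands for the part that bears it (a point fixed in the world has none). Each returns a list of dicts, best first, with "confidence" (0 to 1); they miss things now and then, are a little off and sometimes report something else, mostly with a low value. They report only what shows in the picture. A call takes as long as a camera call. They do not tell look-alikes from the thing itself.
- nets.regions_of(camera, label): "mask" (420x560 bool, what is visible of it) and "uv" ([column, row] in pixels, amid what is visible of it).
The state is a dict: "time_s": time; "joint_pos": joint angles; "joint_velocities": joint speeds; "tau": joint torques, N m; "tool_pos": TCP position; "eef_rot": TCP orientation; "force": force on the tool from outside, world axes, zero at the start; "wrist_torque": the same for the moment, N m; "opening": finger opening in m.
Only numpy, scipy, OpenCV 4.12 (cv2) and the standard library are available. Lean on these libraries where they do the work, as an engineer would, in place of code of your own. Each camera call takes 0.05 s, during which the arm holds its last target.

## Working session

There is one attempt and no reset: what is moved stays moved. The work goes in short steps, Python scripts to look and compute and a shell command to move; the robot and the scene stay as the last step left them, time stands still between calls to the robot, and variables do not carry over. Pictures are saved under pics/ and viewed, and the job is handed in when it is done.

```bash
mkdir -p pics; ls; python3 - <<'E'
from station import monitor, optics, manip, nets
import cv2
print(monitor.sense())
for n in ["scene","top","wrist"]:
    im=optics.camera(n); cv2.imwrite(f"pics/{n}0.png",im[:,:,::-1]); print(n,optics.calibration(n))
E
```

```text
pics
{'time_s': 0.0, 'joint_pos': array([ 1.06439195e+00,  2.59203181e-01,  2.07738360e-02,  1.33371572e+00,
       -3.41020795e-05,  1.41819989e+00]), 'joint_velocities': array([-1.33440014e-03, -2.41181573e-05,  4.58676452e-04,  1.17137385e-03,
        3.44897979e-03, -9.05976107e-05]), 'tau': array([ 3.29756207e-03, -5.55638802e+01,  3.44533253e+01,  1.38550188e-02,
       -1.82039303e-04,  2.59960267e-07]), 'tool_pos': array([0.19043879, 0.51568918, 0.23866495]), 'eef_rot': array([ 0.2766179 ,  1.55331419, -0.27864864]), 'force': array([ 0.24092275, -0.38677641, -0.63586101]), 'wrist_torque': array([0.04146818, 0.00473476, 0.02741438]), 'opening': 0.08518939450902603}
scene {'fovy': 50.38962240955576, 'cx': 276.58777849629024, 'cy': 209.2925073028892, 'xyz': array([ 1.32383679, -0.10426672,  1.01155829]), 'attitude': array([0.6176369 , 0.52730793, 1.37453839])}
top {'fovy': 44.8743264122876, 'cx': 279.32566019334547, 'cy': 202.0260290678141, 'xyz': array([0.24586812, 0.01558571, 1.54990256]), 'attitude': array([ 0.14420696, -0.126488  , -1.54964869])}
wrist {'fovy': 58.525248420468884, 'cx': 275.82955412872883, 'cy': 207.3916892556205, 'mount': array([[ 3.50585525e-04,  2.75881573e-01, -9.61191570e-01,
        -1.34390388e-01],
       [ 9.99999937e-01, -4.98420649e-05,  3.50434821e-04,
        -1.56943693e-04],
       [ 4.87707368e-05, -9.61191633e-01, -2.75881573e-01,
        -7.04417587e-02],
       [ 0.00000000e+00,  0.00000000e+00,  0.00000000e+00,
         1.00000000e+00]])}
```

View pics/scene0.png

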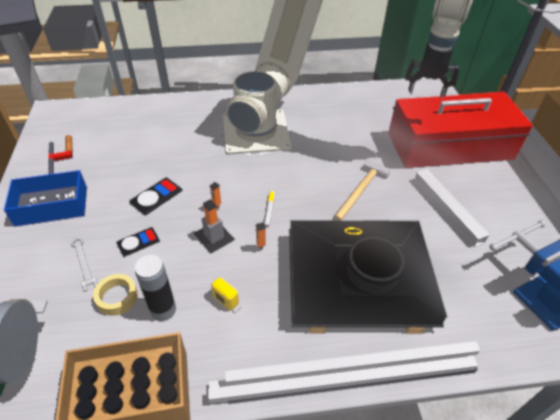

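View pics/top0.png

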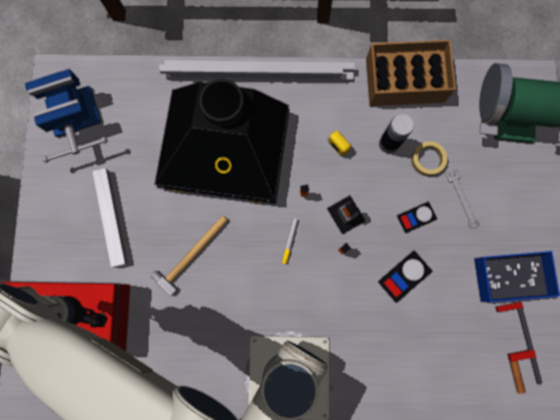

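View pics/wrist0.png

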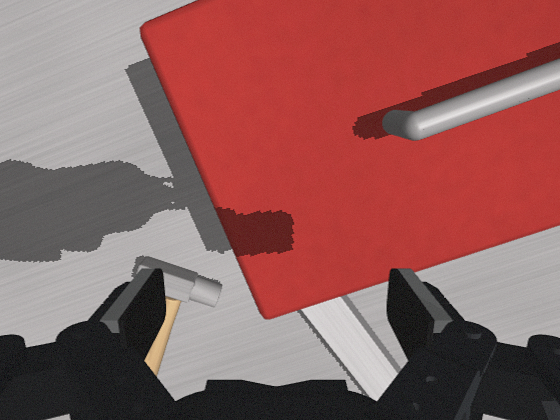

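```bash
cat > h.py <<'E'
import numpy as np, cv2
from scipy.spatial.transform import Rotation as R
from station import monitor, optics, manip, nets
def cam(name,s=None):
    c=optics.calibration(name); f=210/np.tan(np.radians(c["fovy"]/2))
    if name=="wrist":
        s=s or monitor.sense(); T=np.eye(4);T[:3,:3]=R.from_rotvec(s["eef_rot"]).as_matrix();T[:3,3]=s["tool_pos"]
        M=T@np.array(c["mount"]); return M[:3,:3],M[:3,3],f,c["cx"],c["cy"]
    return R.from_rotvec(c["attitude"]).as_matrix(),np.array(c["xyz"]),f,c["cx"],c["cy"]
def proj(P,C):
    A,t,f,cx,cy=C; p=(np.atleast_2d(P)-t)@A
    return np.c_[cx+f*p[:,0]/-p[:,2],cy-f*p[:,1]/-p[:,2]]
def ray(uv,C,z):
    A,t,f,cx,cy=C; uv=np.atleast_2d(uv)
    d=np.c_[(uv[:,0]-cx)/f,-(uv[:,1]-cy)/f,-np.ones(len(uv))]@A.T
    return t+d*((z-t[2])/d[:,2])[:,None]
def crop(im,x0,y0,x1,y1,name,k=4):
    cv2.imwrite(name,cv2.resize(im[y0:y1,x0:x1,::-1],None,fx=k,fy=k,interpolation=cv2.INTER_CUBIC))
E
python3 - <<'E'
from h import *
for n in ["top","scene"]:
    im=optics.camera(n); C=cam(n)
    for l,z in [("gauge_grip",.12),("stand",.0),("zero_block",.01),("ring_mark",.118),("cowl",0),("nose_tip",.1)]:
        for r in nets.regions_of(n,l):
            m=r["mask"].astype(np.uint8); print(n,l,round(r["confidence"],2),np.round(r["uv"]),m.sum(),ray(r["uv"],C,z).round(3)[0])
im=optics.camera("top"); crop(im,290,170,450,310,"pics/t1.png",5); crop(im,140,70,300,210,"pics/t2.png",5)
im=optics.camera("scene"); crop(im,110,170,280,290,"pics/s1.png",4); 
E
```

```text
top gauge_grip 0.74 [350. 209.] 140 [ 0.48  -0.169  0.12 ]
top gauge_grip 0.48 [343. 247.] 93 [ 0.369 -0.146  0.12 ]
top gauge_grip 0.47 [304. 190.] 84 [ 0.53  -0.036  0.12 ]
top stand 0.86 [344. 220.] 633 [ 0.465 -0.164  0.   ]
top zero_block 0.89 [406. 274.] 1378 [ 0.301 -0.349  0.01 ]
top zero_block 0.6 [411. 218.] 680 [ 0.473 -0.368  0.01 ]
top cowl 0.59 [223. 143.] 13500 [0.703 0.216 0.   ]
scene gauge_grip 0.79 [213. 211.] 291 [ 0.496 -0.161  0.12 ]
scene gauge_grip 0.56 [215. 191.] 204 [ 0.418 -0.151  0.12 ]
scene stand 0.58 [213. 236.] 736 [ 0.482 -0.172  0.   ]
scene stand 0.23 [449. 210.] 1821 [0.465 0.558 0.   ]
scene zero_block 0.74 [156. 198.] 996 [ 0.316 -0.343  0.01 ]
scene zero_block 0.58 [140. 244.] 664 [ 0.494 -0.377  0.01 ]
scene ring_mark 0.61 [352. 230.] 45 [0.602 0.199 0.118]
scene cowl 0.72 [360. 276.] 15762 [0.67  0.221 0.   ]
scene nose_tip 0.34 [136. 239.] 665 [ 0.553 -0.363  0.1  ]
```

View pics/t1.png

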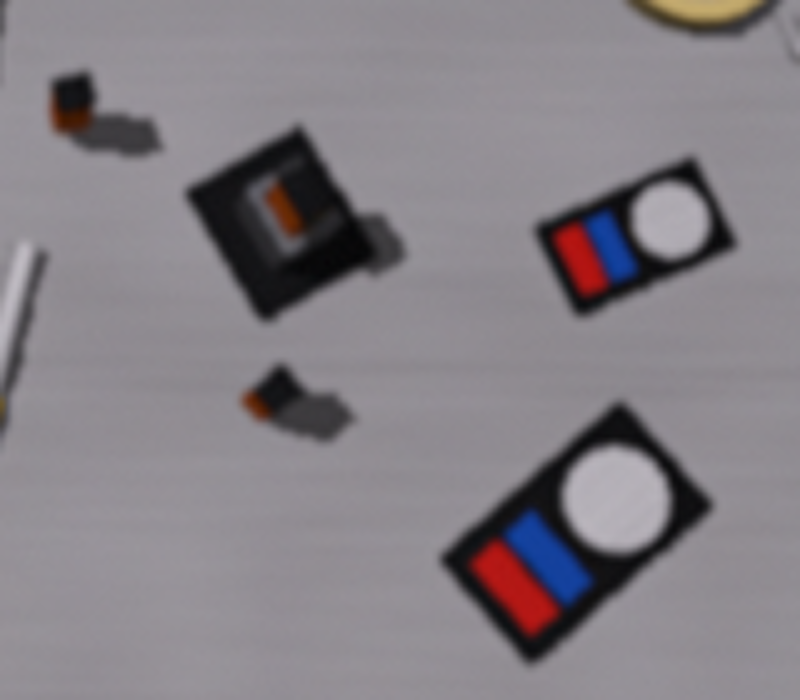

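View pics/s1.png

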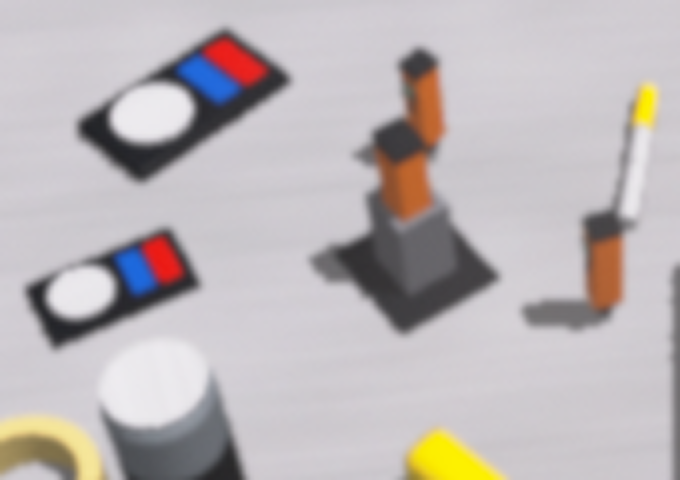

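View pics/t2.png

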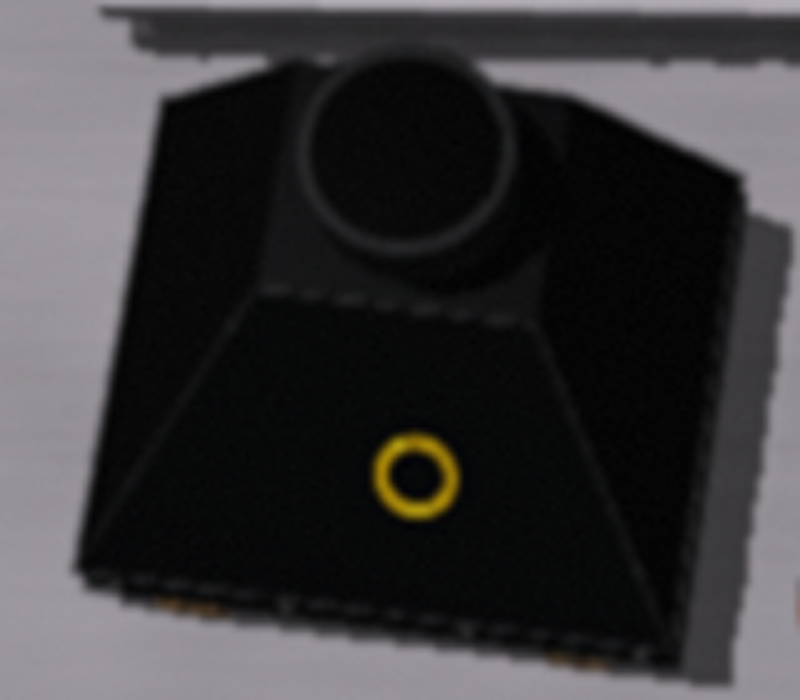

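```bash
python3 - <<'E'
from h import *
T=cam("top");S=cam("scene")
it=optics.camera("top"); isc=optics.camera("scene")
def cen(im,x0,y0,x1,y1,lo,hi):
    h=cv2.cvtColor(im[y0:y1,x0:x1],cv2.COLOR_RGB2HSV); m=cv2.inRange(h,np.array(lo),np.array(hi)); ys,xs=np.nonzero(m); 
    (c,ax,an)=cv2.fitEllipse(cv2.convexHull(np.c_[xs,ys].astype(np.float32)))
    return np.array(c)+[x0,y0],ax
for n,im,C,rb in [("top",it,T,(205,150,240,185)),("scene",isc,S,(335,220,370,242))]:
    c,ax=cen(im,*rb,(22,120,80),(36,255,255)); print(n,"ring",c,ax,ray(c,C,.118))
c=(424.2,214);print("disc top",ray(c,T,.014)); print("disc scene",ray((130.2,243.2),S,.014))
# triangulate
from scipy.optimize import least_squares
for nm,a,b in [("disc",(424.2,214),(130.2,243.2))]:
    r=least_squares(lambda p:np.r_[proj(p,T)[0]-a,proj(p,S)[0]-b],[.5,0,0.1]);print(nm,r.x,r.fun)
def pt(x,y,o): return np.array([x/5+o[0],y/5+o[1]])
o=(290,170)
P=[ray(pt(x,y,o),T,.01)[0] for x,y in [(540,228),(692,158),(735,240),(583,313)]]
print("block corners",np.round(P,4)); P=np.array(P)
print([np.linalg.norm(P[i]-P[i-1]).round(4) for i in range(4)]); 
for a,b in [(0,1),(3,2),(0,3),(1,2)]: d=P[b]-P[a]; print(np.degrees(np.arctan2(d[1],d[0])))
B=np.array([ray(pt(x,y,o),T,.006)[0] for x,y in [(187,192),(300,127),(377,240),(266,320)]])
print("stand base",B.round(4),B.mean(0)); print([np.linalg.norm(B[i]-B[i-1]).round(4) for i in range(4)])
for a,b in [(0,1),(3,2),(0,3),(1,2)]: d=B[b]-B[a]; print(np.degrees(np.arctan2(d[1],d[0])))
o=(140,70)
F=np.array([ray(pt(x,y,o),T,z)[0] for x,y,z in [(78,572,.075),(670,655,.075),(258,290,.167),(533,322,.167)]])
print("cowl",F.round(4)); d=F[0]-F[1];print(np.linalg.norm(d),np.degrees(np.arctan2(d[1],d[0]))-90); d=F[2]-F[3];print(np.degrees(np.arctan2(d[1],d[0]))-90)
E
```

```text
top ring [222.69507027 164.78121758] (15.994458198547363, 17.22812271118164) [[0.60254154 0.20014015 0.118     ]]
scene ring [352.72301292 230.70070362] (7.917095184326172, 18.388654708862305) [[0.60561454 0.1994503  0.118     ]]
disc top [[ 0.48382379 -0.40633594  0.014     ]]
disc scene [[ 0.49245551 -0.4032264   0.014     ]]
disc [ 0.4850289  -0.40712446  0.00545267] [-0.50987148  0.03026447 -0.46924647 -0.03918049]
block corners [[ 0.4782 -0.3275  0.01  ]
 [ 0.5231 -0.4215  0.01  ]
 [ 0.4727 -0.446   0.01  ]
 [ 0.4265 -0.3524  0.01  ]]
[np.float64(0.0574), np.float64(0.1041), np.float64(0.056), np.float64(0.1044)]
-64.45052398701415
-63.68256789456457
-154.3178516489458
-154.07263501236082
stand base [[ 0.4976 -0.1125  0.006 ]
 [ 0.5394 -0.1821  0.006 ]
 [ 0.4698 -0.2287  0.006 ]
 [ 0.4195 -0.1607  0.006 ]] [ 0.48155753 -0.17102946  0.006     ]
[np.float64(0.0918), np.float64(0.0811), np.float64(0.0838), np.float64(0.0846)]
-59.03506599395719
-53.519321803621715
-148.3571514877535
-146.19198142071772
cowl [[0.5503 0.4029 0.075 ]
 [0.5059 0.0504 0.075 ]
 [0.6963 0.2861 0.167 ]
 [0.6797 0.1294 0.167 ]]
0.35534070150147323 -7.178626927008921
-6.037371586576086
```

```bash
cat >> h.py <<'E'
def delta(target_pos,target_R=None,s=None):
    s=s or monitor.sense(); A=R.from_rotvec(s["eef_rot"]); d=A.inv().apply(np.array(target_pos)-s["tool_pos"])*100
    print("t",s["time_s"],"pos",s["tool_pos"].round(4),"F",s["force"].round(2),"open",round(s["opening"],4)); print("axes x,y,z:",A.as_matrix().T.round(3).tolist())
    print("shift cm (tool)",d.round(2))
    if target_R is not None: print("turn (tool rotvec)",(A.inv()*target_R).as_rotvec().round(4))
def frame(x,y): x=np.array(x,float);x/=np.linalg.norm(x);y=np.array(y,float);y-=x*(x@y);y/=np.linalg.norm(y);return R.from_matrix(np.c_[x,y,np.cross(x,y)])
E
python3 - <<'E'
from h import *
for yaw in (33,123,-57,-147):
    a=np.radians(yaw); print(yaw); delta([.44,-.17,.32],frame([0,0,-1],[np.cos(a),np.sin(a),0]))
E
```

```text
33
t 1.05 pos [0.1905 0.5159 0.2393] F [ 0.39 -1.13  0.25] open 0.0854
axes x,y,z: [[-0.0, 0.0, -1.0], [0.346, 0.938, -0.0], [0.938, -0.346, -0.0]]
shift cm (tool) [ -8.07 -55.7   47.16]
turn (tool rotvec) [ 0.6411 -0.      0.    ]
123
t 1.05 pos [0.1905 0.5159 0.2393] F [ 0.39 -1.13  0.25] open 0.0854
axes x,y,z: [[-0.0, 0.0, -1.0], [0.346, 0.938, -0.0], [0.938, -0.346, -0.0]]
shift cm (tool) [ -8.07 -55.7   47.16]
turn (tool rotvec) [-0.9297 -0.     -0.    ]
-57
t 1.05 pos [0.1905 0.5159 0.2393] F [ 0.39 -1.13  0.25] open 0.0854
axes x,y,z: [[-0.0, 0.0, -1.0], [0.346, 0.938, -0.0], [0.938, -0.346, -0.0]]
shift cm (tool) [ -8.07 -55.7   47.16]
turn (tool rotvec) [ 2.2119 -0.      0.    ]
-147
t 1.05 pos [0.1905 0.5159 0.2393] F [ 0.39 -1.13  0.25] open 0.0854
axes x,y,z: [[-0.0, 0.0, -1.0], [0.346, 0.938, -0.0], [0.938, -0.346, -0.0]]
shift cm (tool) [ -8.07 -55.7   47.16]
turn (tool rotvec) [-2.5005 -0.     -0.    ]
```

```bash
python3 -m crank '[0,-4,0,0,0,0,0, 0,-4,0,0,0,0,0, 0,0,-3.7,3.1,0,0,0, 0,0,-3.7,3.1,0,0,0, 0,0,-3.7,3.1,0,0,0, 0,0,-3.7,3.1,0,0,0, 0,0,-3.7,3.1,0,0,0, 0,0,-3.7,3.1,0,0,0, 0,0,-3.7,3.1,0,0,0, 0,0,-3.7,3.1,0,0,0]'; python3 - <<'E'
from h import *
a=np.radians(123); delta([.475,-.175,.33],frame([0,0,-1],[np.cos(a),np.sin(a),0]))
E
```

```text
time_s: 2.05
tool_pos: [0.3234, 0.1459, 0.3222]
eef_rot: [0.27, 1.55, -0.267]
force: [2.0, 0.1, 0.5]
opening: 0.0853
t 2.05 pos [0.3234 0.1459 0.3222] F [2.04 0.14 0.5 ] open 0.0853
axes x,y,z: [[0.005, 0.001, -1.0], [0.336, 0.942, 0.002], [0.942, -0.336, 0.004]]
shift cm (tool) [ -0.74 -25.14  25.06]
turn (tool rotvec) [-9.184e-01  4.900e-03 -4.000e-04]
```

```bash
python3 -m crank '[0,0,-3.5,3.5,0,0,0, 0,0,-3.5,3.5,0,0,0, 0,0,-3.5,3.5,0,0,0, 0,0,-3.5,3.5,0,0,0, 0,0,-3.5,3.5,0,0,0, 0,0,-3.5,3.5,0,0,0, 0,0,-3.5,3.5,0,0,0, 0,-0.5,0,0,-0.14,0,0, 0,0,0,0,-0.14,0,0, 0,0,0,0,-0.14,0,0]';  python3 -m crank '[0,0,0,0,-0.14,0,0, 0,0,0,0,-0.14,0,0, 0,0,0,0,-0.14,0,0, 0,0,0,0,-0.1,0,0]'; python3 - <<'E'
from h import *
a=np.radians(123); delta([.475,-.175,.33],frame([0,0,-1],[np.cos(a),np.sin(a),0]))
s=monitor.sense(); im=optics.camera("wrist"); np.savez("w1.npz",im=im,**s); cv2.imwrite("pics/w1.png",im[:,:,::-1])
C=cam("wrist",s)
for l in ("gauge_grip","stand"):
  for r in nets.regions_of("wrist",l): print(l,r["confidence"],r["uv"],r["mask"].sum())
E
```

```text
time_s: 3.05
tool_pos: [0.4709, -0.1803, 0.3278]
eef_rot: [-0.062, 1.561, 0.063]
force: [0.3, 0.7, -0.0]
opening: 0.0852
time_s: 3.45
tool_pos: [0.4709, -0.1811, 0.3275]
eef_rot: [-0.487, 1.507, 0.486]
force: [0.0, -0.7, -0.1]
opening: 0.0854
t 3.45 pos [ 0.4709 -0.1811  0.3275] F [ 0.01 -0.73 -0.12] open 0.0854
axes x,y,z: [[0.008, 0.002, -1.0], [-0.583, 0.813, -0.004], [0.813, 0.583, 0.008]]
shift cm (tool) [-0.25  0.26  0.69]
turn (tool rotvec) [0.0461 0.0078 0.0035]
gauge_grip 0.77 [360.2, 105.4] 878
gauge_grip 0.73 [341.0, 285.1] 1156
gauge_grip 0.67 [283.7, 191.6] 1382
stand 0.74 [276.8, 160.1] 3977
```

View pics/w1.png

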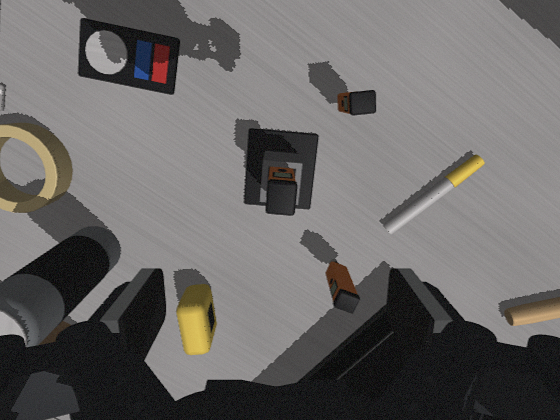

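```bash
python3 - <<'E'
from h import *
d=np.load("w1.npz"); s={k:d[k] for k in("tool_pos","eef_rot")}; C=cam("wrist",s); im=d["im"]
crop(im,230,110,330,230,"pics/w1c.png",6)
# disc in the same picture (small block, upper left)
crop(im,70,10,190,100,"pics/w1d.png",6)
print("tcp below proj",proj(np.array([s["tool_pos"]*[1,1,0]+[0,0,.141]]),C))
E
```

```text
tcp below proj [[276.35168107 182.02378296]]
```

View pics/w1c.png

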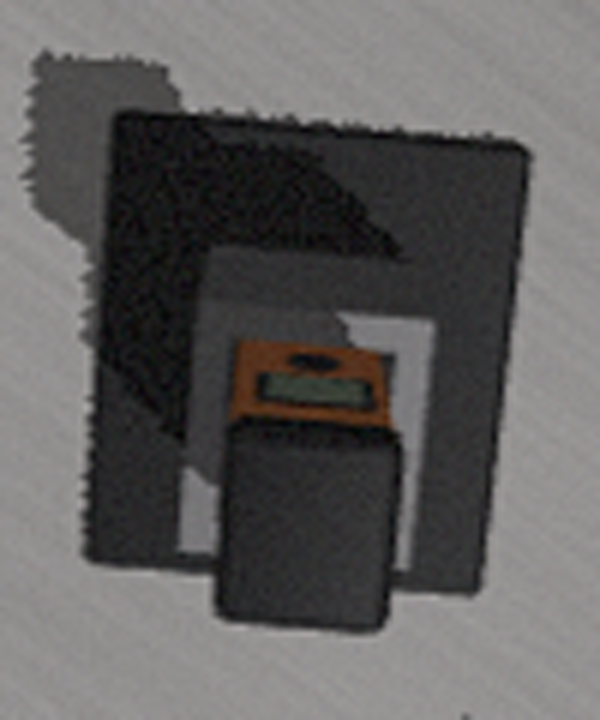

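View pics/w1d.png

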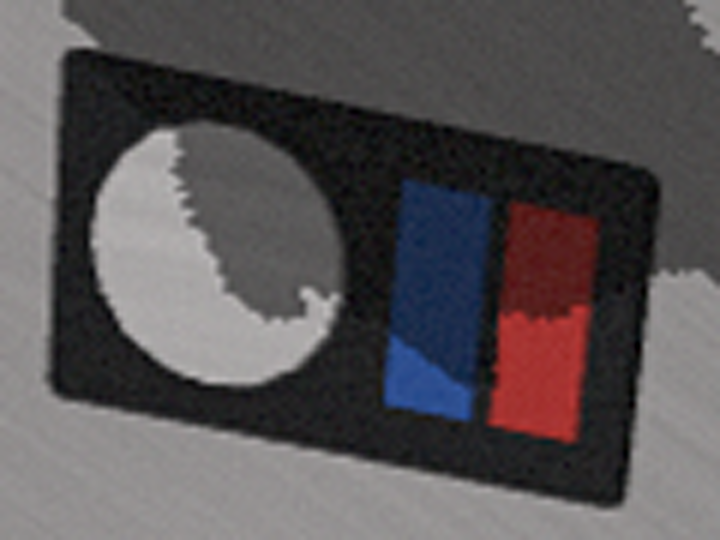

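```bash
python3 - <<'E'
from h import *
from scipy.optimize import least_squares
d=np.load("w1.npz"); s={k:d[k] for k in("tool_pos","eef_rot")}; C=cam("wrist",s)
print("proj small/large disc",proj([[.487,-.405,.014],[.33,-.37,.014]],C))
def fit(obs,loc,z,x0):
    loc=np.array(loc,float)
    def f(p):
        c,q=np.cos(p[2]),np.sin(p[2]); X=np.c_[p[0]+c*loc[:,0]-q*loc[:,1],p[1]+q*loc[:,0]+c*loc[:,1],z*np.ones(len(loc))]; return (proj(X,C)-obs).ravel()
    r=least_squares(f,x0,x_scale=[.01,.01,.1]); print(r.x[:2].round(4),np.degrees(r.x[2]).round(1),r.fun.round(1)); return r.x
w=lambda L,o,k=6: np.array(L,float)/k+o
# image up = -tool z ; display (-x side) faces image up => gauge x = +tool z ~33deg, y=+tool y (image right)
cap=w([(232,420),(402,434),(386,632),(213,622)],(230,110))
fit(cap,[(-.015,-.013),(-.015,.013),(.015,.013),(.015,-.013)],.141,[.48,-.17,.6])
base=w([(113,113),(530,147),(482,595),(86,563)],(230,110))
fit(base,[(-.0475,-.0425),(-.0475,.0425),(.0475,.0425),(.0475,-.0425)],.006,[.48,-.17,.6])
rim=w([(200,252),(436,318),(410,568),(180,553)],(230,110))
fit(rim[[1,2,3]],[(-.0225,.0205),(.0225,.0205),(.0225,-.0205)],.076,[.48,-.17,.6])
blk=w([(65,48),(660,170),(620,507),(50,397)],(70,10))
p=fit(blk,[(-.031,-.055),(-.031,.055),(.031,.055),(.031,-.055)],.010,[.48,-.38,.5])
print("disc from block",p[:2]+.022*np.array([np.sin(p[2]),-np.cos(p[2])]), "disc direct",ray(w([(219,253)],(70,10)),C,.014))
E
```

```text
proj small/large disc [[104.54646916  53.68972087]
 [207.35938173 -58.29048798]]
[ 0.4801 -0.1691] 31.2 [-0.8  0.4  0.6  0.3  0.1 -0.1  0.  -0.6]
[ 0.4806 -0.1684] 31.1 [-0.6 -0.6  0.8 -0.5  0.4  0.6 -0.5  0.7]
[ 0.4806 -0.1683] 31.3 [-0.2  0.1  0.1  0.1  0.2 -0.2]
[ 0.4755 -0.3829] 24.8 [-0.6 -0.5  0.3 -0.4  0.7  0.8 -0.4  0.2]
disc from block [ 0.48474486 -0.40288369] disc direct [[ 0.48433734 -0.40398462  0.014     ]]
```

```bash
python3 - <<'E'
from h import *
a=np.radians(121.2); delta([.4803,-.1688,.16],frame([0,0,-1],[np.cos(a),np.sin(a),0]))
E
```

```text
t 3.6 pos [ 0.4709 -0.1811  0.3275] F [-0.69  0.41  0.05] open 0.0854
axes x,y,z: [[0.008, 0.002, -1.0], [-0.576, 0.817, -0.004], [0.817, 0.576, 0.008]]
shift cm (tool) [16.76  0.52  1.34]
turn (tool rotvec) [0.0695 0.0079 0.0033]
```

```bash
python3 -m crank '[0,0,0.5,1.3,0.07,0.008,0.003, 0,4,0,0,0,0,0, 0,4,0,0,0,0,0, 0,4,0,0,0,0,0, 0,3,0,0,0,0,0, 0,0,0,0,0,0,0]'; python3 - <<'E'
from h import *
s=monitor.sense(); im=optics.camera("wrist"); cv2.imwrite("pics/w2.png",im[:,:,::-1])
a=np.radians(121.2); delta([.4803,-.1688,.097],frame([0,0,-1],[np.cos(a),np.sin(a),0]))
C=cam("wrist",s)
c,q=np.cos(np.radians(31.2)),np.sin(np.radians(31.2))
print(proj([[.4803+c*u-q*v,-.1688+q*u+c*v,.141] for u,v in [(-.015,-.013),(-.015,.013),(.015,.013),(.015,-.013)]],C).round(1).tolist())
E
```

```text
time_s: 4.2
tool_pos: [0.4798, -0.1695, 0.1744]
eef_rot: [-0.41, 1.529, 0.403]
force: [-0.2, -0.1, 0.0]
opening: 0.0856
t 4.25 pos [ 0.4806 -0.17    0.1765] F [0.14 0.08 0.01] open 0.0848
axes x,y,z: [[0.007, -0.004, -1.0], [-0.496, 0.868, -0.007], [0.868, 0.496, 0.004]]
shift cm (tool) [7.95 0.17 0.  ]
turn (tool rotvec) [-0.0251  0.0035  0.007 ]
[[248.3, 224.3], [303.4, 223.0], [303.7, 280.7], [251.1, 281.8]]
```

View pics/w2.png

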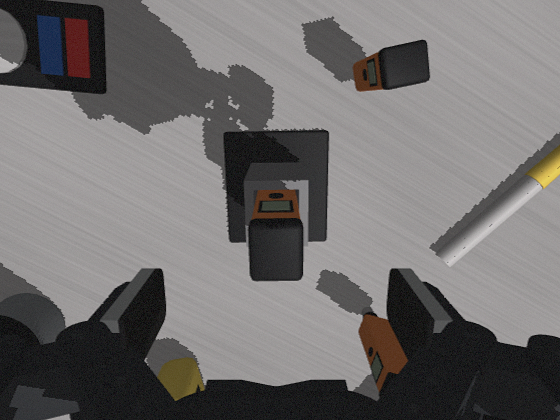

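```bash
python3 - <<'E'
from h import *
C=cam("wrist"); T=cam("top");S=cam("scene")
for z in (.06,.08,.1,.12): print(z,ray([[378,380],[405,65]],C,z).round(3).tolist(), ray([[304.5,188],[345.5,246.5]],T,z).round(3).tolist())
E
```

```text
0.06 [[0.567, -0.027, 0.06], [0.362, -0.146, 0.06]] [[0.549, -0.04, 0.06], [0.377, -0.161, 0.06]]
0.08 [[0.555, -0.041, 0.08], [0.366, -0.15, 0.08]] [[0.545, -0.039, 0.08], [0.375, -0.159, 0.08]]
0.1 [[0.543, -0.055, 0.1], [0.371, -0.155, 0.1]] [[0.541, -0.038, 0.1], [0.373, -0.156, 0.1]]
0.12 [[0.531, -0.069, 0.12], [0.375, -0.16, 0.12]] [[0.537, -0.037, 0.12], [0.371, -0.154, 0.12]]
```

```bash
python3 -m crank '[0,3,0.15,0,-0.025,0.003,0.007, 0,3,0,0,0,0,0, 0,1.8,0,0,0,0,0, 0,0,0,0,0,0,0]'; python3 - <<'E'
from h import *
a=np.radians(121.2); delta([.4803,-.1688,.097],frame([0,0,-1],[np.cos(a),np.sin(a),0]))
E
```

```text
time_s: 4.65
tool_pos: [0.4849, -0.1714, 0.1049]
eef_rot: [-0.428, 1.52, 0.415]
force: [-0.7, 0.1, 0.3]
opening: 0.0851
t 4.65 pos [ 0.4849 -0.1714  0.1049] F [-0.68  0.07  0.29] open 0.0851
axes x,y,z: [[0.011, -0.006, -1.0], [-0.513, 0.858, -0.01], [0.858, 0.513, 0.007]]
shift cm (tool) [ 0.78  0.47 -0.27]
turn (tool rotvec) [-0.0059  0.0067  0.0105]
```

```bash
python3 -m crank '[0,0.8,0.47,-0.27,-0.006,0.007,0.01, 0,0,0,0,0,0,0]'; python3 - <<'E'
from h import *
a=np.radians(121.2); delta([.4803,-.1688,.097],frame([0,0,-1],[np.cos(a),np.sin(a),0]))
E
```

```text
time_s: 4.85
tool_pos: [0.4817, -0.1695, 0.0998]
eef_rot: [-0.428, 1.526, 0.424]
force: [0.2, 0.8, 0.3]
opening: 0.0855
t 4.85 pos [ 0.4817 -0.1695  0.0998] F [0.16 0.81 0.25] open 0.0855
axes x,y,z: [[0.003, -0.002, -1.0], [-0.517, 0.856, -0.003], [0.856, 0.517, 0.001]]
shift cm (tool) [ 0.28  0.14 -0.08]
turn (tool rotvec) [-0.0009  0.0013  0.0035]
```

```bash
python3 -m crank '[0,0.3,0.14,-0.08,0,0,0.003, 0,0,0,0,0,0,0]'; python3 -m crank '[1,0,0,0,0,0,0, 1,0,0,0,0,0,0, 1,0,0,0,0,0,0, 1,0,0,0,0,0,0, 1,0,0,0,0,0,0, 1,0,0,0,0,0,0, 1,0,0,0,0,0,0, 1,0,0,0,0,0,0]' 45; python3 - <<'E'
from h import *
a=np.radians(121.2); delta([.4803,-.1688,.25],frame([0,0,-1],[np.cos(a),np.sin(a),0]))
E
```

```text
time_s: 5.05
tool_pos: [0.4812, -0.1693, 0.0987]
eef_rot: [-0.427, 1.525, 0.424]
force: [0.3, -0.3, -0.7]
opening: 0.0853
time_s: 5.85
tool_pos: [0.4817, -0.1694, 0.1001]
eef_rot: [-0.428, 1.523, 0.423]
force: [-0.4, 0.4, 0.8]
opening: 0.0258
t 5.85 pos [ 0.4817 -0.1694  0.1001] F [-0.36  0.41  0.75] open 0.0258
axes x,y,z: [[0.006, -0.002, -1.0], [-0.517, 0.856, -0.005], [0.856, 0.517, 0.004]]
shift cm (tool) [-14.99   0.06  -0.03]
turn (tool rotvec) [-0.0014  0.004   0.0047]
```

```bash
python3 -m crank '[1,-1.5,0,0,0,0,0, 1,-2,0,0,0,0,0, 1,-3,0,0,0,0,0, 1,-3,0,0,0,0,0, 1,-3,0,0,0,0,0, 1,-3,0,0,0,0,0, 1,0,0,0,0,0,0]'; python3 - <<'E'
from h import *
s=monitor.sense(); im=optics.camera("wrist"); cv2.imwrite("pics/w3.png",im[:,:,::-1])
im=optics.camera("scene"); crop(im,120,100,320,250,"pics/s3.png",4)
a=np.radians(121.2); delta([.4845,-.4035,.25],frame([0,0,-1],[np.cos(a),np.sin(a),0]))
E
```

```text
time_s: 6.55
tool_pos: [0.4797, -0.1689, 0.2581]
eef_rot: [-0.425, 1.528, 0.425]
force: [1.2, -0.5, -1.4]
opening: 0.0255
t 6.65 pos [ 0.4786 -0.1683  0.2545] F [-0.9  -0.29 -2.24] open 0.0257
axes x,y,z: [[-0.004, 0.003, -1.0], [-0.516, 0.856, 0.005], [0.856, 0.516, -0.002]]
shift cm (tool) [  0.38 -20.44 -11.64]
turn (tool rotvec) [-0.002  -0.0022 -0.0047]
```

View pics/w3.png

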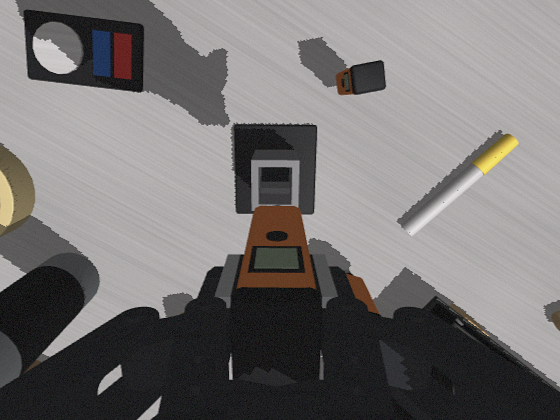

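View pics/s3.png

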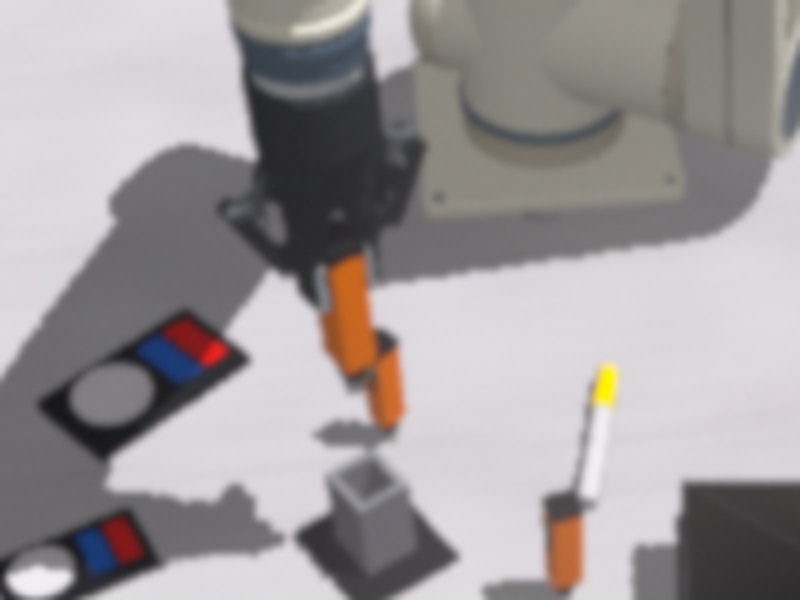

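```bash
python3 -m crank '[1,0,-3.4,-1.9,0,0,0, 1,0,-3.4,-1.9,0,0,0, 1,0,-3.4,-1.9,0,0,0, 1,0,-3.4,-1.9,0,0,0, 1,0,-3.4,-1.9,0,0,0, 1,0,-3.4,-1.9,0,0,0, 1,0,0,0,0,0,0]'; python3 - <<'E'
from h import *
s=monitor.sense(); im=optics.camera("wrist"); cv2.imwrite("pics/w4.png",im[:,:,::-1]); np.savez("w4.npz",im=im,**s)
a=np.radians(121.2); delta([.4845,-.4035,.15],frame([0,0,-1],[np.cos(a),np.sin(a),0]))
C=cam("wrist",s); print(proj([[.4845,-.4035,.014]],C))
E
```

```text
time_s: 7.35
tool_pos: [0.484, -0.4072, 0.2392]
eef_rot: [-0.414, 1.541, 0.445]
force: [-0.5, 0.2, -1.9]
opening: 0.025
t 7.4 pos [ 0.4839 -0.4052  0.2393] F [-0.73  1.38 -0.93] open 0.0254
axes x,y,z: [[-0.018, 0.017, -1.0], [-0.52, 0.854, 0.024], [0.854, 0.521, -0.006]]
shift cm (tool) [ 8.92 -0.1   0.2 ]
turn (tool rotvec) [ 0.0028 -0.0065 -0.0236]
[[273.50133142 179.06077823]]
```

View pics/w4.png

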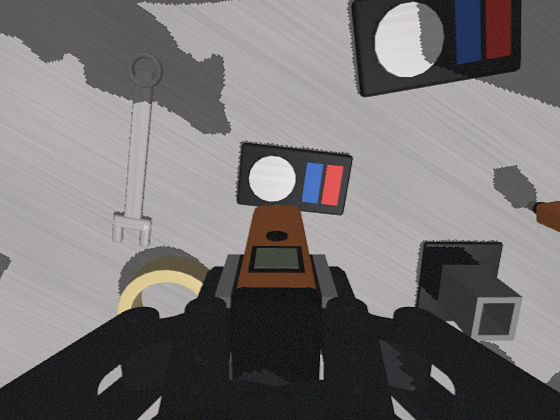

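```bash
python3 -m crank '[1,0,0,0,0.003,-0.006,-0.023, 1,3,0,0,0,0,0, 1,3,0,0,0,0,0, 1,3,0,0,0,0,0, 1,2,0,0,0,0,0, 1,0,0,0,0,0,0]'; python3 - <<'E'
from h import *
a=np.radians(121.2); delta([.4845,-.4035,.112],frame([0,0,-1],[np.cos(a),np.sin(a),0]))
E
```

```text
time_s: 8.0
tool_pos: [0.4818, -0.3973, 0.1192]
eef_rot: [-0.421, 1.532, 0.437]
force: [0.6, -0.2, -2.2]
opening: 0.0254
t 8.0 pos [ 0.4818 -0.3973  0.1192] F [ 0.6  -0.17 -2.23] open 0.0254
axes x,y,z: [[-0.006, 0.008, -1.0], [-0.52, 0.854, 0.01], [0.854, 0.52, -0.001]]
shift cm (tool) [ 0.71 -0.68 -0.09]
turn (tool rotvec) [ 0.0023 -0.0011 -0.0105]
```

```bash
python3 -m crank '[1,0.3,-0.6,-0.1,0.002,0,-0.01, 1,0.3,0,0,0,0,0, 1,0,0,0,0,0,0]'; python3 - <<'E'
from h import *
a=np.radians(121.2); delta([.4845,-.4035,.102],frame([0,0,-1],[np.cos(a),np.sin(a),0]))
im=optics.camera("scene"); crop(im,80,130,230,270,"pics/s5.png",5)
E
```

```text
time_s: 8.3
tool_pos: [0.4847, -0.402, 0.1141]
eef_rot: [-0.429, 1.529, 0.427]
force: [0.4, -0.5, -2.0]
opening: 0.0255
t 8.3 pos [ 0.4847 -0.402   0.1141] F [ 0.45 -0.46 -2.04] open 0.0255
axes x,y,z: [[-0.0, -0.001, -1.0], [-0.519, 0.854, -0.001], [0.854, 0.519, -0.001]]
shift cm (tool) [ 1.21 -0.11 -0.1 ]
turn (tool rotvec) [ 0.0017 -0.0008  0.0008]
```

View pics/s5.png

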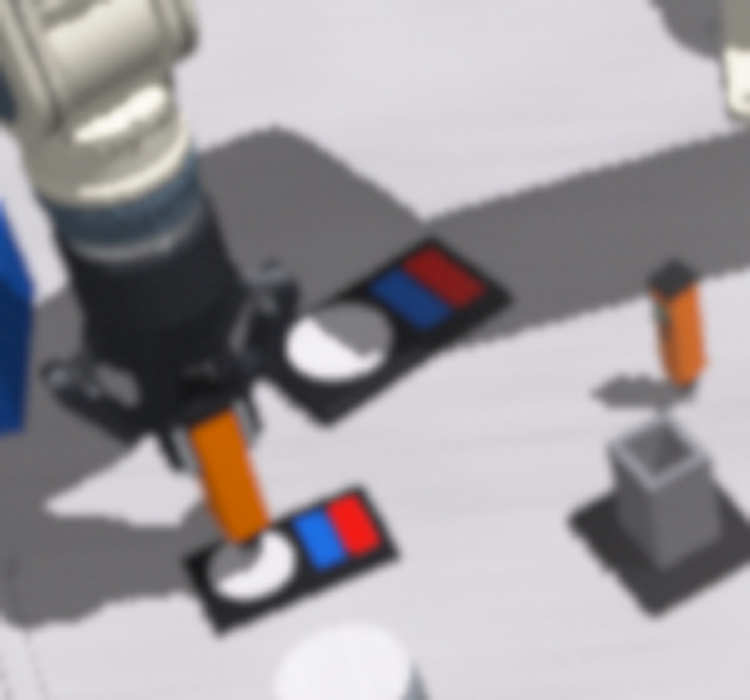

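```bash
python3 -m crank '[1,0.4,-0.1,-0.1,0,0,0, 1,0,0,0,0,0,0]';python3 -m crank '[1,0.3,0,0,0,0,0, 1,0,0,0,0,0,0]';python3 -m crank '[1,0.2,0,0,0,0,0, 1,0,0,0,0,0,0]'
```

```text
time_s: 8.55
tool_pos: [0.4849, -0.4042, 0.1115]
eef_rot: [-0.431, 1.527, 0.425]
force: [-0.2, -0.1, -1.6]
opening: 0.0254
time_s: 8.75
tool_pos: [0.485, -0.4045, 0.1088]
eef_rot: [-0.431, 1.527, 0.424]
force: [0.0, -0.3, -0.5]
opening: 0.0255
time_s: 8.95
tool_pos: [0.485, -0.4046, 0.1067]
eef_rot: [-0.431, 1.527, 0.424]
force: [-0.1, 0.1, -1.3]
opening: 0.026
```

```bash
for i in 1; do python3 -m crank '[1,0.15,0,0,0,0,0, 1,0,0,0,0,0,0]'; done;python3 -m crank '[1,0.15,0,0,0,0,0, 1,0,0,0,0,0,0]'
```

```text
time_s: 9.15
tool_pos: [0.4851, -0.4047, 0.1053]
eef_rot: [-0.431, 1.527, 0.424]
force: [-0.8, 0.2, 0.6]
opening: 0.0257
time_s: 9.35
tool_pos: [0.4851, -0.4047, 0.104]
eef_rot: [-0.432, 1.527, 0.424]
force: [-0.8, -0.0, 0.8]
opening: 0.0255
```

```bash
python3 -m crank '[1,0.15,0,0,0,0,0, 1,0,0,0,0,0,0, 1,0,0,0,0,0,0]'; python3 - <<'E'
from h import *
F=[]
im=optics.camera("scene"); crop(im,80,170,200,270,"pics/s6.png",6)
for i in range(8): F.append(monitor.sense()["force"][2]); optics.camera("top")
print(np.round(F,2),np.mean(F),monitor.sense()["tool_pos"])
E
```

```text
time_s: 9.65
tool_pos: [0.4851, -0.4047, 0.1028]
eef_rot: [-0.432, 1.526, 0.423]
force: [-0.2, -0.0, 1.7]
opening: 0.0256
[1.48 2.92 2.04 2.6  1.76 2.23 1.88 1.98] 2.1127273942539633 [ 0.48507533 -0.40468777  0.10270526]
```

View pics/s6.png

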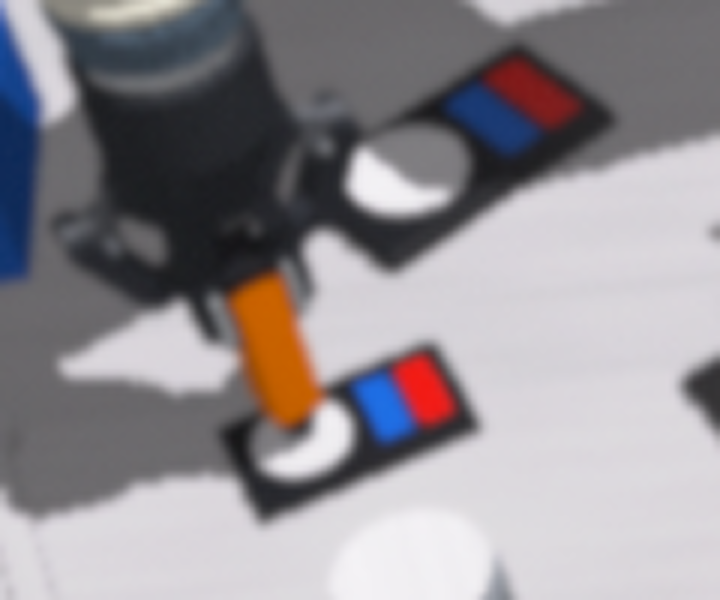

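```bash
python3 -m crank '[1,0,0,0,0,0,0, 1,0,0,0,0,0,0, 1,0,0,0,0,0,0, 1,0,0,0,0,0,0, 1,-1,0,0,0,0,0, 1,-2,0,0,0,0,0, 1,-4,0,0,0,0,0, 1,-4,0,0,0,0,0, 1,-4,0,0,0,0,0, 1,-4,0,0,0,0,0]'; python3 - <<'E'
from h import *
a=np.radians(90-6.6); delta([.47,.20,.32],frame([0,0,-1],[np.cos(a),np.sin(a),0]))
print(monitor.sense()["joint_pos"].round(2))
E
```

```text
time_s: 11.1
tool_pos: [0.4829, -0.4021, 0.2945]
eef_rot: [-0.423, 1.532, 0.432]
force: [1.7, -0.6, -1.3]
opening: 0.026
t 11.1 pos [ 0.4829 -0.4021  0.2945] F [ 1.75 -0.57 -1.28] open 0.026
axes x,y,z: [[-0.005, 0.005, -1.0], [-0.519, 0.855, 0.007], [0.855, 0.519, -0.002]]
shift cm (tool) [-2.27 52.15 30.14]
turn (tool rotvec) [ 0.6609 -0.0042 -0.0057]
[-0.83  0.4   0.37  1.55 -0.   -1.37]
```

```bash
python3 -m crank '[1,-2.3,0,0,0,0,0, 1,0,3.8,2.2,0,0,0, 1,0,3.8,2.2,0,0,0, 1,0,3.8,2.2,0,0,0, 1,0,3.8,2.2,0,0,0, 1,0,3.8,2.2,0,0,0, 1,0,3.8,2.2,0,0,0, 1,0,3.8,2.2,0,0,0, 1,0,3.8,2.2,0,0,0, 1,0,3.8,2.2,0,0,0]';python3 -m crank '[1,0,3.5,2.0,0,0,0, 1,0,3.5,2.0,0,0,0, 1,0,3.5,2.0,0,0,0, 1,0,0,0,0.13,0,0, 1,0,0,0,0.13,0,0, 1,0,0,0,0.13,0,0, 1,0,0,0,0.13,0,0, 1,0,0,0,0.13,0,0]'; python3 - <<'E'
from h import *
a=np.radians(90-6.6); delta([.47,.20,.32],frame([0,0,-1],[np.cos(a),np.sin(a),0]))
print(monitor.sense()["joint_pos"].round(2))
s=monitor.sense(); im=optics.camera("wrist"); cv2.imwrite("pics/w7.png",im[:,:,::-1]); np.savez("w7.npz",im=im,**s)
E
```

```text
time_s: 12.1
tool_pos: [0.4747, 0.0004, 0.3276]
eef_rot: [-0.425, 1.525, 0.415]
force: [-0.4, 0.7, -1.6]
opening: 0.0252
time_s: 12.9
tool_pos: [0.4689, 0.1337, 0.3318]
eef_rot: [0.097, 1.558, -0.1]
force: [-0.1, -0.3, -1.4]
opening: 0.0257
t 12.9 pos [0.4689 0.1337 0.3318] F [-0.14 -0.25 -1.43] open 0.0257
axes x,y,z: [[0.011, -0.003, -1.0], [0.125, 0.992, -0.002], [0.992, -0.125, 0.011]]
shift cm (tool) [ 1.16  6.6  -0.73]
turn (tool rotvec) [-0.0105  0.0108  0.0016]
[ 0.11  0.13  0.09  1.52 -0.    0.23]
```

View pics/w7.png

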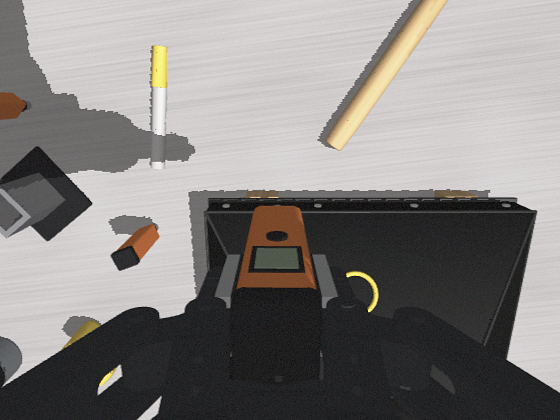

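```bash
python3 -m crank '[1,0,0,4,0,0.01,0, 1,0,0,4,0,0,0, 1,0,0,0,0,0,0]'; python3 - <<'E'
from h import *
d=np.load("w7.npz"); C=cam("wrist",{k:d[k] for k in("tool_pos","eef_rot")})
P=ray([[208,211],[535,211]],C,.075); print(P); v=P[1]-P[0]; print(np.linalg.norm(v),np.degrees(np.arctan2(v[1],v[0]))-90)
s=monitor.sense(); im=optics.camera("wrist"); cv2.imwrite("pics/w8.png",im[:,:,::-1]); np.savez("w8.npz",im=im,**s); C=cam("wrist",s)
print(s["tool_pos"])
h=cv2.cvtColor(im,cv2.COLOR_RGB2HSV); m=cv2.inRange(h,(22,150,90),(36,255,255)); n,l,st,ce=cv2.connectedComponentsWithStats(m); print([(st[i],ce[i]) for i in range(1,n) if st[i][4]>100])
E
```

```text
time_s: 13.25
tool_pos: [0.5489, 0.123, 0.3341]
eef_rot: [0.098, 1.567, -0.1]
force: [-0.9, -0.9, -2.4]
opening: 0.0254
[[0.50798319 0.05358813 0.075     ]
 [0.55246259 0.40698286 0.075     ]]
0.3561828837085947 -7.173709428379496
[0.54894976 0.1230246  0.33411765]
[(array([ 75, 291,  46,  29, 151], dtype=int32), array([100.65562914, 304.52317881]))]
```

View pics/w8.png

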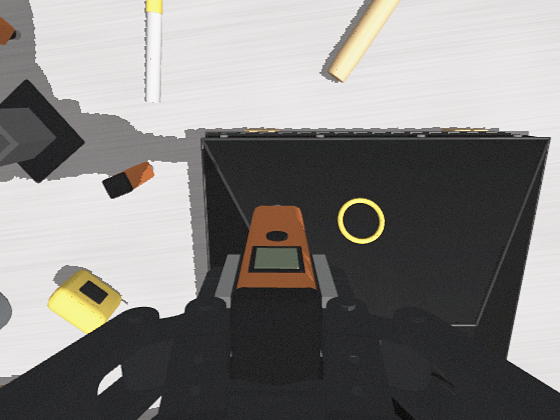

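```bash
python3 - <<'E'
from h import *
d=np.load("w8.npz"); C=cam("wrist",{k:d[k] for k in("tool_pos","eef_rot")}); im=d["im"]
m=cv2.inRange(cv2.cvtColor(im[180:260,325:400],cv2.COLOR_RGB2HSV),(18,60,100),(40,255,255)); ys,xs=np.nonzero(m); 
c,ax,an=cv2.fitEllipse(cv2.convexHull(np.c_[xs,ys].astype(np.float32))); c=np.array(c)+[325,180]; print(c,ax,ray(c,C,.118))
crop(im,325,180,400,260,"pics/w8c.png",6)
P=ray([[202,141],[549,138]],C,.075); print(P); v=P[1]-P[0]; y=np.arctan2(v[1],v[0])-np.pi/2; print(np.linalg.norm(v),np.degrees(y))
mid=P.mean(0); ex=np.array([np.cos(y),np.sin(y)]); ey=np.array([-np.sin(y),np.cos(y)]); print("ring from rim", mid[:2]+.075*ex-.02*ey)
E
```

```text
[360.69440079 220.35836029] (45.07630157470703, 48.02625274658203) [[0.60282331 0.19990799 0.118     ]]
[[0.51066835 0.05009384 0.075     ]
 [0.55272881 0.40744922 0.075     ]]
0.3598221067649435 -6.712785175269946
ring from rim [0.60384658 0.20014171]
```

```bash
python3 -m crank '[1,0,4,0,0,0,0, 1,0,4,-1,0,0,0, 1,0,0,0,0,-0.13,0, 1,0,0,0,0,-0.13,0, 1,0,0,0,0,-0.13,0, 1,0,0,0,0,-0.13,0, 1,0,0,0,0,0,0]'; python3 - <<'E'
from h import *
y=np.radians(-6.8); n=np.array([-.5*np.cos(y),-.5*np.sin(y),.866025]); ring=np.array([.603,.200,.118])
T=frame(-n,[-np.sin(y),np.cos(y),0]); delta(ring+.135*n,T)
print(monitor.sense()["joint_pos"].round(2))
E
```

```text
time_s: 14.0
tool_pos: [0.5423, 0.206, 0.331]
eef_rot: [0.054, 1.04, -0.106]
force: [-0.6, -0.2, -1.9]
opening: 0.0253
t 14.0 pos [0.5423 0.206  0.331 ] F [-0.55 -0.19 -1.86] open 0.0253
axes x,y,z: [[0.502, -0.062, -0.863], [0.114, 0.994, -0.006], [0.857, -0.095, 0.506]]
shift cm (tool) [ 7.96  0.18 -5.42]
turn (tool rotvec) [0.007  0.0067 0.0025]
[ 0.33  0.01 -0.18  0.9  -0.22  0.38]
```

```bash
python3 -m crank '[1,2.6,0.1,-1.8,0.007,0.007,0.002, 1,2.6,0.1,-1.8,0,0,0, 1,2.6,0,-1.8,0,0,0, 1,0,0,0,0,0,0, 1,0,0,0,0,0,0]'; cat > q.py <<'E'
from h import *
y=np.radians(-6.8); n=np.array([-.5*np.cos(y),-.5*np.sin(y),.866025]); ring=np.array([.603,.200,.118])
T=frame(-n,[-np.sin(y),np.cos(y),0]); delta(ring+.089*n,T)
E
python3 q.py; python3 - <<'E'
from h import *
s=monitor.sense(); im=optics.camera("wrist"); cv2.imwrite("pics/w9.png",im[:,:,::-1]); np.savez("w9.npz",im=im,**s)
im=optics.camera("scene"); crop(im,280,130,440,260,"pics/s9.png",5)
print("ring pred",proj([[.603,.2,.118]],cam("wrist",s)))
E
```

```text
time_s: 14.5
tool_pos: [0.534, 0.2098, 0.2411]
eef_rot: [0.06, 1.05, -0.1]
force: [0.9, 0.1, -0.5]
opening: 0.0255
t 14.5 pos [0.534  0.2098 0.2411] F [ 0.86  0.11 -0.51] open 0.0255
axes x,y,z: [[0.493, -0.054, -0.868], [0.111, 0.994, 0.001], [0.863, -0.097, 0.496]]
shift cm (tool) [ 5.25 -0.18 -0.1 ]
turn (tool rotvec) [ 0.0057 -0.0044 -0.0045]
ring pred [[273.10298887 195.58350475]]
```

View pics/w9.png

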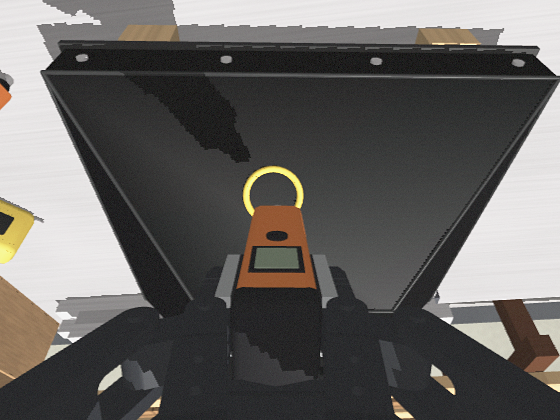

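View pics/s9.png

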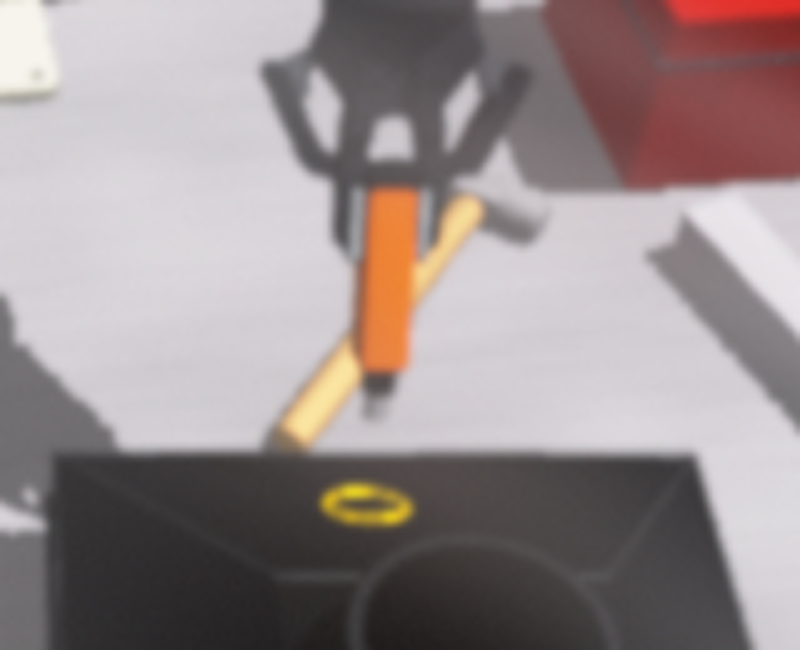

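```bash
python3 -m crank '[1,1.5,-0.18,-0.1,0.005,-0.004,-0.004, 1,1.5,0,0,0,0,0, 1,0.5,0,0,0,0,0, 1,0,0,0,0,0,0]';python3 q.py
```

```text
time_s: 15.0
tool_pos: [0.5549, 0.2069, 0.2177]
eef_rot: [0.065, 1.037, -0.105]
force: [0.2, 0.1, -0.8]
opening: 0.0255
t 15.0 pos [0.5549 0.2069 0.2177] F [ 0.18  0.06 -0.85] open 0.0255
axes x,y,z: [[0.504, -0.056, -0.862], [0.118, 0.993, 0.004], [0.856, -0.104, 0.507]]
shift cm (tool) [ 2.15 -0.13 -0.8 ]
turn (tool rotvec) [-0.0017  0.0084 -0.004 ]
```

```bash
python3 -m crank '[1,0.5,-0.13,-0.8,0,0.008,-0.004, 1,0.4,0,0,0,0,0, 1,0,0,0,0,0,0]';python3 q.py
```

```text
time_s: 15.3
tool_pos: [0.5527, 0.2062, 0.2075]
eef_rot: [0.064, 1.044, -0.108]
force: [-0.1, 0.1, -0.6]
opening: 0.0254
t 15.3 pos [0.5527 0.2062 0.2075] F [-0.06  0.12 -0.59] open 0.0254
axes x,y,z: [[0.498, -0.059, -0.865], [0.12, 0.993, 0.002], [0.859, -0.105, 0.502]]
shift cm (tool) [ 1.38 -0.02 -0.08]
turn (tool rotvec) [-0.0022  0.002  -0.0007]
```

```bash
python3 -m crank '[1,0.6,0,-0.1,0,0.002,0, 1,0,0,0,0,0,0]';python3 q.py; python3 - <<'E'
from h import *
n=np.array([-.4965,.0592,.866]); F=[]
for i in range(6):
    F.append(monitor.sense()["force"]@n); optics.camera("wrist")
print(np.round(F,2),np.mean(F)); s=monitor.sense(); im=optics.camera("wrist"); cv2.imwrite("pics/w10.png",im[:,:,::-1])
im=optics.camera("scene"); crop(im,320,160,400,250,"pics/s10.png",6)
E
```

```text
time_s: 15.5
tool_pos: [0.5549, 0.2061, 0.2018]
eef_rot: [0.065, 1.045, -0.108]
force: [-0.5, 0.7, -1.9]
opening: 0.0252
t 15.5 pos [0.5549 0.2061 0.2018] F [-0.47  0.73 -1.88] open 0.0252
axes x,y,z: [[0.497, -0.058, -0.866], [0.12, 0.993, 0.002], [0.86, -0.105, 0.5]]
shift cm (tool) [ 0.78 -0.03  0.01]
turn (tool rotvec) [-0.002   0.0003 -0.0011]
[-1.35 -0.87 -0.72 -1.24 -0.96 -1.05] -1.0324551914469648
```

View pics/s10.png

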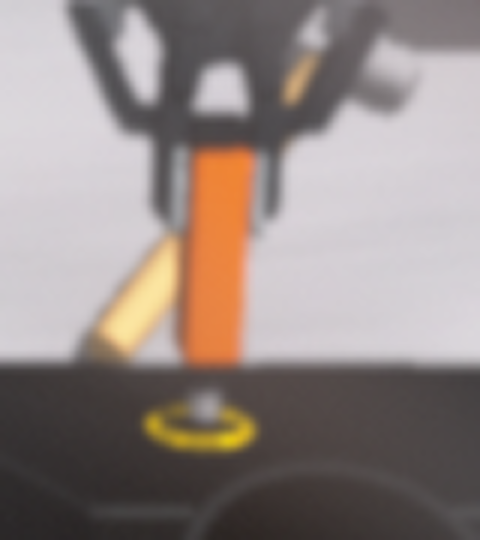

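```bash
python3 -m crank '[1,0.25,0,0,0,0,0, 1,0,0,0,0,0,0]';python3 -m crank '[1,0.2,0,0,0,0,0, 1,0,0,0,0,0,0]'; cat > f.py <<'E'
from h import *
n=np.array([-.4965,.0592,.866]); F=[]
for i in range(5):
    F.append(monitor.sense()["force"]@n); optics.camera("wrist")
print(np.round(F,2),np.mean(F)+1.03)
E
python3 f.py; python3 q.py
```

```text
time_s: 16.1
tool_pos: [0.5564, 0.2061, 0.2005]
eef_rot: [0.065, 1.044, -0.107]
force: [-0.3, 0.2, -1.0]
opening: 0.0255
time_s: 16.3
tool_pos: [0.5575, 0.2059, 0.1985]
eef_rot: [0.065, 1.044, -0.107]
force: [-0.2, -0.0, -1.3]
opening: 0.0256
[-1.07 -0.62 -0.8  -1.86 -1.54] -0.14887568178338317
t 16.55 pos [0.5575 0.206  0.1989] F [-0.98  0.23 -0.58] open 0.0255
axes x,y,z: [[0.498, -0.058, -0.865], [0.12, 0.993, 0.003], [0.859, -0.105, 0.502]]
shift cm (tool) [ 0.4  -0.06 -0.07]
turn (tool rotvec) [-0.0023  0.0021 -0.0018]
```

```bash
python3 -m crank '[1,0.2,-0.05,-0.07,0,0.002,0, 1,0,0,0,0,0,0]';python3 f.py; python3 -m crank '[1,0.15,0,0,0,0,0, 1,0,0,0,0,0,0]'; python3 f.py; python3 q.py
```

```text
time_s: 16.75
tool_pos: [0.5582, 0.2056, 0.1973]
eef_rot: [0.066, 1.045, -0.107]
force: [-1.3, -0.3, -0.1]
opening: 0.0255
[0.54 0.46 0.05 0.65 0.65] 1.4996362126308433
time_s: 17.2
tool_pos: [0.5588, 0.2056, 0.1961]
eef_rot: [0.065, 1.045, -0.107]
force: [-1.9, 0.7, 1.2]
opening: 0.0258
[1.99 0.69 1.59 1.41 0.66] 2.2963091334601415
t 17.45 pos [0.5588 0.2056 0.1962] F [-1.05 -0.42  1.07] open 0.0255
axes x,y,z: [[0.498, -0.057, -0.865], [0.119, 0.993, 0.003], [0.859, -0.105, 0.501]]
shift cm (tool) [ 0.1  -0.03 -0.05]
turn (tool rotvec) [-0.0024  0.0012 -0.0024]
```

```bash
python3 -m crank '[1,0.15,0,0,0,0,0, 1,0,0,0,0,0,0]'; python3 f.py;python3 -m crank '[1,0.1,0,0,0,0,0, 1,0,0,0,0,0,0, 1,0,0,0,0,0,0]'; python3 f.py; python3 q.py; python3 - <<'E'
from h import *
im=optics.camera("scene"); crop(im,310,160,400,250,"pics/s11.png",6)
im=optics.camera("wrist"); cv2.imwrite("pics/w11.png",im[:,:,::-1])
E
```

```text
time_s: 17.65
tool_pos: [0.5595, 0.2055, 0.1949]
eef_rot: [0.065, 1.044, -0.107]
force: [-2.3, 0.4, 1.9]
opening: 0.0253
[2.81 2.24 1.92 2.07 1.13] 3.0628284256844847
time_s: 18.2
tool_pos: [0.5599, 0.2054, 0.1941]
eef_rot: [0.065, 1.044, -0.107]
force: [-2.5, 0.4, 2.6]
opening: 0.0256
[3.53 2.7  1.44 3.14 2.72] 3.737517796089633
t 18.45 pos [0.5599 0.2054 0.1942] F [-2.92  0.03  1.71] open 0.0255
axes x,y,z: [[0.498, -0.057, -0.865], [0.119, 0.993, 0.003], [0.859, -0.105, 0.501]]
shift cm (tool) [-0.13 -0.03 -0.05]
turn (tool rotvec) [-0.0023  0.0013 -0.0025]
```

View pics/s11.png

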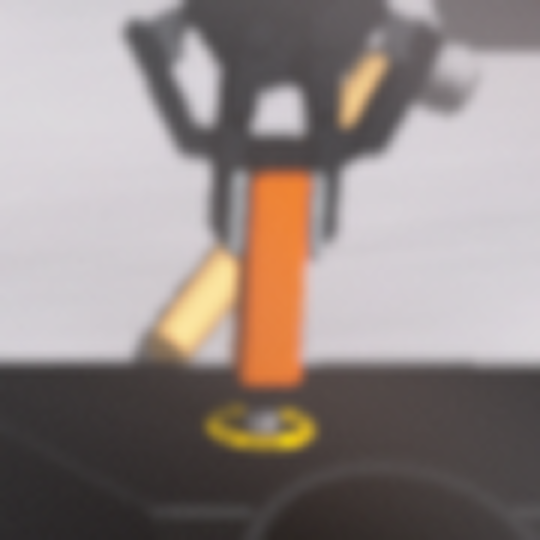

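View pics/w11.png

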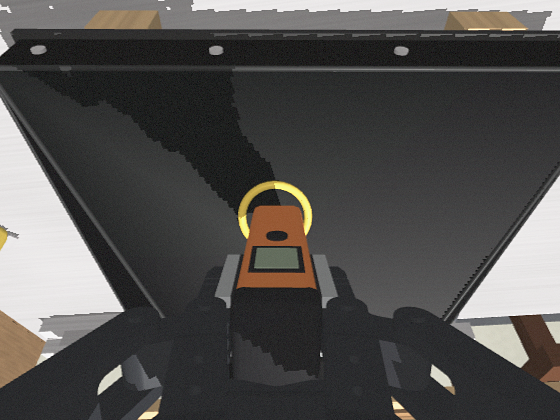

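```bash
python3 - <<'E'
from station import monitor, manip
s=monitor.sense(); print(s["time_s"],s["joint_velocities"].round(3)); print(manip.finish_job())
E
```

```text
18.55 [ 0.001  0.    -0.001 -0.001  0.    -0.001]
the job is handed in; nothing more can be done
None
```

I took the large gauge out of its stand, zeroed it on the smaller block's disc, and pressed it square inside the yellow ring on the cowl. I handed the job in at 18.55 s with the gauge still gripped and pressing. No verdict was reported, so the results below are my own readings.

- **Zeroing:** the gauge was upright, within about 2 mm of the disc's measured centre. The push was about 4 N (wrist force minus its no-contact reading), which puts the nose about 4.5 mm in. It held for over 1 s.
- **Ring:** the last check gave about 3.7 N along the sheet's normal, so the nose is about 4 mm in. The tool was within 0.01 rad of the measured normal and under 1 mm off the ring's centre line. The last scene picture shows the nose in the middle of the ring. The fingers were at 25.5 mm on the 26 mm body, and the arm was still.
- **Disagreements:**
  - The scene camera put the disc about 8 mm farther off in x than the wrist camera did. I used the wrist camera's positions, which agreed with the top camera to about 2–3 mm.
  - The force readings vary by about ±1 N, and the nose travel comes from those forces and the tool position, not from a direct reading.
- **Bystanders:** I did not measure them again at the end. The moves passed well clear of them, and I saw no contact.

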